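# Lock the drilling stand with its index pin

## Task

Take the orange-handled index pin out of the wooden block, put it into the brass-ringed hole of the square swivel plate, and carry the plate round with it, either way, feeling lightly with the pin's nose for the next hole of the index plate hidden underneath. When the nose drops in, push the pin fully home so that the plate is locked, and let go. Feel gently and never force the pin; leave the tape measure and the screwdriver where they lie.

Things in the scene. Friction and masses are not known exactly. Their poses are not given: they have to be found in the camera images.
- pin_grip (a point): Centre of the loose index pin's handle, an upright orange cylinder 20 mm across and 40 mm tall. This point is on the pin's axis, 55 mm above the nose; z up along the pin. The pin starts upright in the block, its collar resting on the block's top, and is drawn straight up. Pin 73 mm long over all, 0.11 to 0.18 kg
- pin_shoulder (a point): Underside of the pin's steel collar (22 mm across, 5 mm thick, just under the handle), on the pin's axis, 28 mm above the nose and 27 mm under pin_grip
- index_pin: The index pin; origin at the tip of the nose, z up along the pin. Steel shank 12 mm in diameter and 28 mm long below the collar; its last 6 mm taper to a blunt nose 6 mm across
- stand: Drilling stand, fixed to the worktop: grey cast foot, round, 130 mm across, 48 mm tall; on it a steel index plate (18 mm thick, top 66 mm above the worktop), wholly hidden by the square pale steel swivel plate above it (184 x 184 x 10 mm, top 78 mm above the worktop). Origin at the centre of the foot's underside, z up
- bush (a point): Centre of the mouth of the swivel plate's one through hole (13.3 mm across, 10 mm deep, ringed with brass), at the plate's top face, 70 mm from pivot; z up. With the pin's nose resting on the index plate, the nose is 12 mm below this point and the collar 16 mm above it; fully home, the collar sits on the plate and the nose is 28 mm below
- pivot (a point): The swivel plate's vertical turning axis, at the plate's top face. Round it on the plate: a plywood blank 76 mm across and 18 mm thick under a black clamp knob whose top is 47 mm above the plate. The index plate has 8 holes, 14 mm across and 16.5 mm deep, 45 degrees apart on the bush's circle (radius 70 mm); the angle at which it is clamped is unknown and cannot be seen
- swivel (a joint): Angle of the swivel plate on the stand, rad, growing counter-clockwise seen from above; it turns 1.5 rad either way against light bearing friction (about 2 N at the bush). It starts with the bush between two hidden holes, 7 to 38 degrees from the next one on either side
- pin_block: Light wooden block 60 x 110 x 36 mm fixed to the worktop, with three holes 30 mm deep in a row along its y axis; the pin starts in the one 30 mm towards its -y end. Origin at the centre of its underside
- tape_measure: Bystander: yellow tape measure, 65 x 71 x 65 mm, loose on the worktop; origin at the centre of its underside
- screwdriver: Bystander: blue screwdriver, 129 x 111 x 27 mm as it lies askew, loose on the worktop; origin at the centre of its underside
Things that resemble listed ones, but are neither listed nor needed, are in the scene too. What is shaped like the index_pin but white is not meant.

How it is judged:
By the outcome, as a careful person would: the job done as asked, in the order asked, and still so for the second after the job is handed in, with the robot touching nothing.
It also fails if it takes over 64 s, if anything falls off the work surface, if the arm or the gripper's body presses on something with over 40 N, if the wrist force passes 120 N, or if a joint passes its speed limit or range.

## Robot

A 6-joint arm with a two-finger parallel gripper is mounted at the origin on a cart in front of the work surface, level with it; the furniture and walls round the work are solid. World frame = base frame: x ahead of the robot, y to its left, z up, the work surface at z = 0. Lengths are in mm, angles in degrees, forces in N, time in s.
With the tool pointing down it reaches from about 300 to 850 mm from the base axis. Payload 4.2 kg.
Tool frame: the origin (TCP) lies at the very end of the fingers, on their centre line; the grasp point (between the pads) lies 19 mm behind it; z points along the fingers, y is the direction in which the jaws open and shut (so a half turn about z gives the same grasp; the last joint's range is limited). The gripper opens to 91 mm and grips with 3 to 60 N. Pads are 32 mm wide; open, the fingers measure 118 mm over their backs; the gripper's body (76 mm by 178 mm) begins 60 mm behind the grasp point.
Start: joints at [70.302, 18.312, 89.639, -0, 72.044, -1.146], TCP at [182.951, 545.135, 213.976] pointing down, gripper open.
Joint ranges: [-177.97, 177.97], [-48.28, 115.42], [12.27, 149.76], [-77.06, 257.06], [2.81, 150.46], [-146.56, 146.56]. Speed limits (degrees/s): [147.25, 147.25, 180, 180, 180, 180].

## Interface

Orientations are given as [roll, pitch, yaw] about the fixed x, y, z axes, in that order (R = Rz(yaw) Ry(pitch) Rx(roll)).
In Python, from workcell import env gives the robot as it stands. The module is installed in compiled form; this text tells all that it offers.
- The arm moves only by the tool arm_command, never from a script. Its argument "targets" is a list of rows, each a list of 5 numbers: the closure, from 0 (fully open) to 1 (shut), then the shift along the tool's x, y, z each as a share of 50 cm, from -1 to 1, then the turn about the tool's z as a share of pi/4 rad, from -1 to 1. A call has 1 to 8 rows; each row is the pose to reach, as a shift and turn from the pose measured when the call began, along the tool's axes at that moment; what a row does not reach only later rows make up. A row lasts 1/12 s, in which the tool goes at most 41.7 mm and 7.16 degrees, less where a joint would pass 70% of its speed; a pose out of reach is approached as far as the arm can. A call with a number of a shift or a turn outside -1 to 1 is refused whole. A call with a gripper value outside its range is refused whole. The fingers move at their own pace and stop on an object; "squeeze" is the grip in N (left out, the last holds). Time passes only in rows, so rows that repeat a pose let the fingers close. It gives the time, the measured TCP pose, the force and the opening at its end, in the units of the state.
- env.state(): the state, without advancing time (a new reading comes with each control period).
- env.grab_frame(name): name is "scene" or "top" or "wrist"; returns the picture (480x640x3 uint8, red, green, blue); there is no depth.
- env.camera_params(name): a dict with "camera_matrix" (3x3 intrinsics, pixels), "dist_coeffs" ([k1, k2, p1, p2, k3] as OpenCV has them; the pictures are not rectified), "R" (3x3) and "t" (3): a world point X has camera coordinates R X + t; the wrist camera has in their place "hand_eye" (4x4, takes a point from camera to tool coordinates, whose origin is the TCP and whose axes are the flange's). Camera axes: x right, y down, z forward; pixel columns grow to the right and rows downward; lengths in mm; the calibration is good to about 2 mm. A picture is of the moment at which its call begins: read the wrist's pose just before it. camera_params takes no time and is no camera call.
- env.job_done(): hands the job in, once; it reports no verdict.
The state is a dict: "time_s": time; "qpos": joint angles; "qvel": joint speeds; "effort": joint torques, N m; "ee_pos": TCP position; "ee_rot": TCP orientation; "force": force on the tool from outside, world axes, zero at the start; "torque": the same for the moment, N m; "gripper_width": finger opening in mm.
Only numpy, scipy, OpenCV 4.12 (cv2) and the standard library are available. Lean on these libraries where they do the work, as an engineer would, in place of code of your own. Each camera call takes 0.05 s, during which the arm holds its last target.

## Working session

There is one attempt and no reset: what is moved stays moved. The work goes in short steps, Python scripts to look and compute and a tool call to move; the robot and the scene stay as the last step left them, time stands still between calls to the robot, and variables do not carry over. Pictures are saved under pics/ and viewed, and the job is handed in when it is done.

Besides the shell and the picture viewer there is one more tool, called after "Call:" as name([rows], argument=value, ...), one row to a line, values as JSON. arm_command: Moves the arm, as the interface text tells. Shift numbers are shares of 50 cm and turn numbers shares of pi/4 rad, none past 1 either way. Its arguments: {"type":"object","properties":{"targets":{"type":"array"},"squeeze":{"type":"number"}},"required":["targets"]}

```bash
mkdir -p pics
cat > h.py <<'E'
import numpy as np,cv2
from workcell import env
def save(n,f,crop=None,s=1):
    im=f if not isinstance(f,str) else env.grab_frame(f)
    if crop: x,y,w,h=crop; im=im[y:y+h,x:x+w]
    if s!=1: im=cv2.resize(im,None,fx=s,fy=s,interpolation=cv2.INTER_CUBIC)
    cv2.imwrite('pics/'+n,cv2.cvtColor(im,cv2.COLOR_RGB2BGR))
E
python3 - <<'E'
from h import *
s=env.state(); print(s)
for c in('scene','top'):
    im=env.grab_frame(c); np.save(c+'0.npy',im); save(c+'0.png',im)
    print(c,env.camera_params(c))
print(env.camera_params('wrist'))
E
```

```text
{'time_s': 0.0, 'qpos': array([ 7.03004548e+01,  1.83522647e+01,  8.97065623e+01,  2.34956488e-03,
        7.20423981e+01, -1.14503933e+00]), 'qvel': array([-0.08129433,  0.09298832, -0.0130504 ,  0.0467394 ,  0.01701992,
        0.02388734]), 'effort': array([ 3.26550500e-03, -4.12470889e+01, -2.31980485e+01,  7.31965899e-02,
        4.55380068e-02, -1.42082604e-04]), 'ee_pos': array([182.77936809, 544.65033376, 213.11295916]), 'ee_rot': array([-1.79898840e+02, -4.25619637e-03,  1.61444764e+02]), 'force': array([-0.9267098 , -0.4646413 , -0.25636919]), 'torque': array([ 0.00767638, -0.03481919,  0.02089957]), 'gripper_width': 91.36492246537789}
scene {'camera_matrix': array([[547.34449653,   0.        , 312.52765405],
       [  0.        , 547.34449653, 234.19554885],
       [  0.        ,   0.        ,   1.        ]]), 'dist_coeffs': array([-0.01993215,  0.        ,  0.        ,  0.        ,  0.        ]), 'R': array([[ 0.53399311, -0.84513872,  0.02432917],
       [-0.50356382, -0.34102358, -0.79380501],
       [ 0.67917217,  0.41163511, -0.60768552]]), 't': array([-294.84010093, 
[... 420 characters left out ...]
 0.00715813, -0.99109775]]), 't': array([ -5.77650046, 521.80074898, 967.7142364 ])}
{'camera_matrix': array([[390.74897116,   0.        , 322.51485337],
       [  0.        , 390.74897116, 244.81683536],
       [  0.        ,   0.        ,   1.        ]]), 'dist_coeffs': array([-0.02006683,  0.        ,  0.        ,  0.        ,  0.        ]), 'hand_eye': array([[-1.99431027e-03, -9.70710900e-01, -2.40242320e-01,
         6.62490291e+01],
       [ 9.99997291e-01, -1.64751798e-03, -1.64434480e-03,
         1.61954037e+00],
       [ 1.20037988e-03, -2.40244948e-01,  9.70711555e-01,
        -1.69874353e+02],
       [ 0.00000000e+00,  0.00000000e+00,  0.00000000e+00,
         1.00000000e+00]])}
```

View pics/scene0.png

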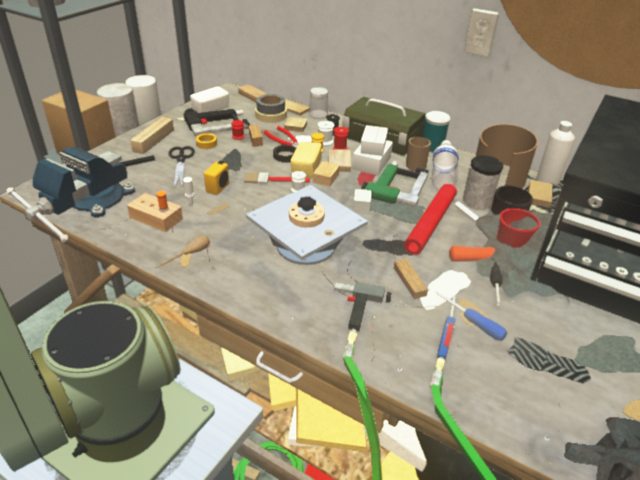

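View pics/top0.png

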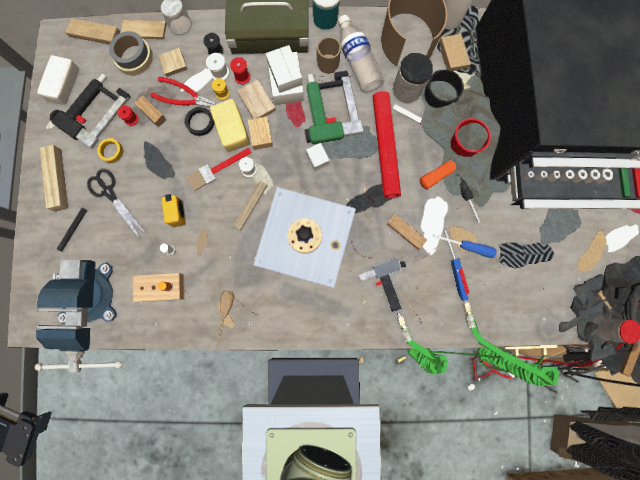

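Run:
```python
from h import *
t=np.load('top0.npy');s=np.load('scene0.npy')
save('t_pin.png',t,(120,230,80,80),7)
save('t_pl.png',t,(245,180,120,110),6)
save('s_pin.png',s,(110,160,110,80),7)
save('s_pl.png',s,(240,175,135,95),5.5)
```

```text
(no output)
```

View pics/t_pin.png

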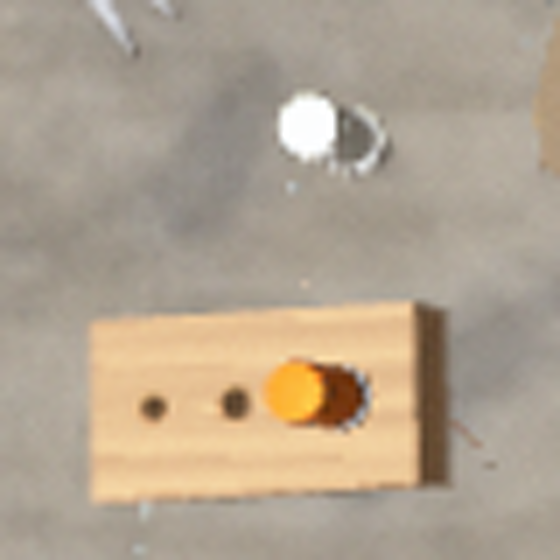

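View pics/t_pl.png

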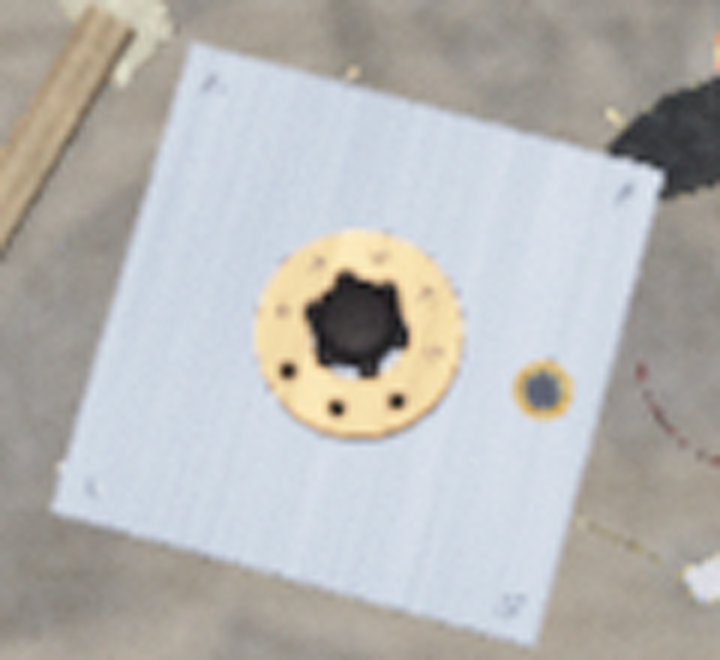

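View pics/s_pin.png

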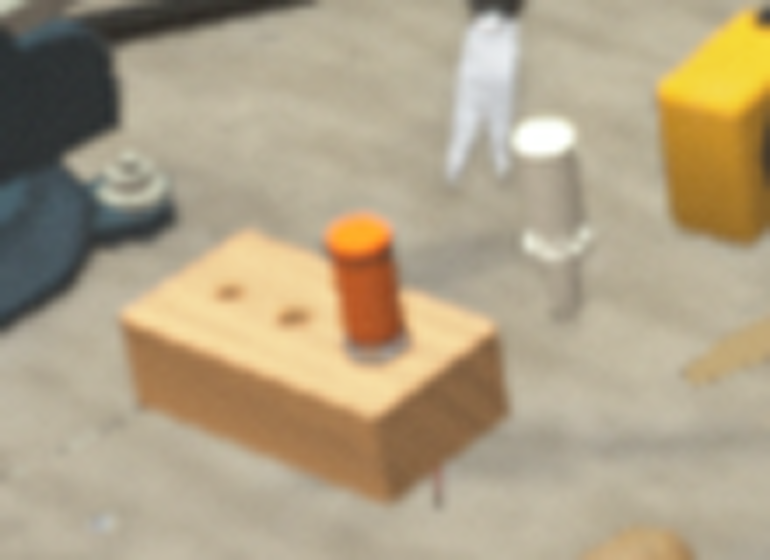

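View pics/s_pl.png

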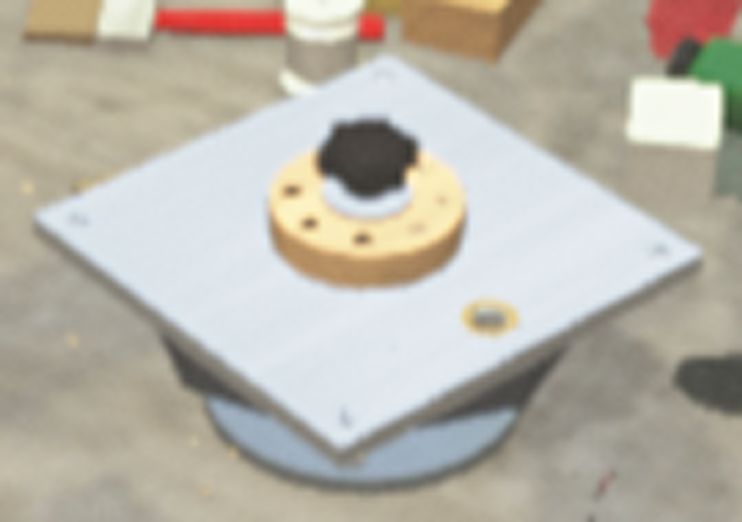

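The candidates for the pin are the orange-handled one in the block (top 162,286; scene 161,194) and the white lookalike (top 164,248; scene 188,180). The enlarged crops show the orange cylinder with its steel collar on the block, so that is the one. The brass-ringed bush is at top (335,245), scene (328,232). Next I'll turn these pixels into positions.

```bash
cat >> h.py <<'E'
P={c:env.camera_params(c) for c in('scene','top','wrist')}
def ray(c,uv,st=None):
    p=P[c]; n=cv2.undistortPoints(np.array([[uv]],float),p['camera_matrix'],p['dist_coeffs'])[0,0]
    d=np.array([n[0],n[1],1.])
    if c!='wrist': return -p['R'].T@p['t'], p['R'].T@d
    from scipy.spatial.transform import Rotation as Ro
    st=st or env.state()
    R=Ro.from_euler('xyz',st['ee_rot'],degrees=True).as_matrix(); H=p['hand_eye']
    return st['ee_pos']+R@H[:3,3], R@H[:3,:3]@d
def atz(c,uv,z,st=None):
    o,d=ray(c,uv,st); return o+d*(z-o[2])/d[2]
def crop2(uv,crop,s): return [(uv[0]+.5)/s-.5+crop[0],(uv[1]+.5)/s-.5+crop[1]]
def tri(rs):
    A=np.zeros((3,3));b=np.zeros(3)
    for o,d in rs:
        d=d/np.linalg.norm(d);M=np.eye(3)-np.outer(d,d);A+=M;b+=M@o
    return np.linalg.solve(A,b)
E
python3 - <<'E'
from h import *
np.set_printoptions(precision=1,suppress=True)
tp=(120,230,80,80);tl=(245,180,120,110);sp=(110,160,110,80);sl=(240,175,135,95)
T=lambda uv,c,s:crop2(uv,c,s)
a=T((295,391),tp,7);b=T((360,238),sp,7)
print('pin top',atz('top',a,81),atz('scene',b,81),tri([ray('top',a),ray('scene',b)]))
for n,u,v in(('h2',(236,404),(294,317)),('h3',(153,407),(229,292))):
    print(n,atz('top',T(u,tp,7),36),atz('scene',T(v,sp,7),36))
print('blk',[atz('top',T(u,tp,7),36)[:2] for u in((90,321),(415,302),(419,484),(92,502))])
a=T((543,390),tl,6);b=T((489,317),sl,5.5)
print('bush',atz('top',a,78),atz('scene',b,78),tri([ray('top',a),ray('scene',b)]))
c1=[atz('top',T(u,tl,6),78) for u in((192,43),(664,172),(537,645),(53,513))]
c2=[atz('scene',T(u,sl,5.5),78) for u in((386,55),(702,258),(343,452),(36,216))]
print(np.array(c1),np.mean(c1,0));print(np.array(c2),np.mean(c2,0))
for c in c1,c2: print([np.linalg.norm(c[i]-c[i-1]) for i in range(4)])
E
```

```text
pin top [428.2 324.6  81. ] [423.5 318.9  81. ] [428.8 326.   75.6]
h2 [425.8 360.7  36. ] [423.3 357.3  36. ]
h3 [424.9 389.   36. ] [421.8 385.6  36. ]
blk [array([453.5, 411.9]), array([459.4, 301.2]), array([399.5, 298.1]), array([393.5, 408.8])]
bush [516.3 -59.2  78. ] [514.1 -60.4  78. ] [516.5 -59.2  76. ]
[[ 649.3   70.9   78. ]
 [ 598.  -105.6   78. ]
 [ 422.7  -55.8   78. ]
 [ 472.3  121.3   78. ]] [535.6   7.7  78. ]
[[ 645.8   68.9   78. ]
 [ 592.  -108.9   78. ]
 [ 418.2  -58.3   78. ]
 [ 471.1  118.1   78. ]] [531.8   5.   78. ]
[np.float64(184.073356358498), np.float64(183.79633961720342), np.float64(182.3116339981365), np.float64(183.9014661894998)]
[np.float64(181.48730160494017), np.float64(185.73954298663767), np.float64(181.07122746061836), np.float64(184.17041053619394)]
```

```bash
cat >> h.py <<'E'
def plan(x,y,z,yaw=None):
    from scipy.spatial.transform import Rotation as Ro
    s=env.state(); R=Ro.from_euler('xyz',s['ee_rot'],degrees=True)
    d=R.inv().apply(np.array([x,y,z])-s['ee_pos'])
    t=0
    if yaw is not None: t=-((yaw-s['ee_rot'][2]+180)%360-180)
    print('t',round(s['time_s'],2),'pos',s['ee_pos'].round(1),'rot',s['ee_rot'].round(2),'F',s['force'].round(1),'w',round(s['gripper_width'],1))
    print('share',(d/500).round(4),'mm',d.round(1),'turn share',round(t/45,4),'n',np.linalg.norm(d)/41.7)
E
python3 - <<'E'
from h import *
plan(427.5,324.5,160,161.4)
E
```

```text
t 0.1 pos [182.8 544.7 213.2] rot [-179.91   -0.    161.45] F [ 0.7 -0.  -0.4] w 91.1
share [-0.6041 -0.2616  0.1068] mm [-302.  -130.8   53.4] turn share 0.0011 n 7.99642564921227
```

Call:
arm_command([
  [0, -0.604, -0.262, 0.107, 0],
  [0, -0.604, -0.262, 0.107, 0],
  [0, -0.604, -0.262, 0.107, 0],
  [0, -0.604, -0.262, 0.107, 0],
  [0, -0.604, -0.262, 0.107, 0],
  [0, -0.604, -0.262, 0.107, 0],
  [0, -0.604, -0.262, 0.107, 0],
  [0, -0.604, -0.262, 0.107, 0],
])

```text
time_s: 0.77
ee_pos: [428.0, 322.9, 159.4]
ee_rot: [-179.9, -0.0, 161.5]
force: [-0.9, 0.9, -0.2]
gripper_width: 91.2
```

Call:
arm_command([
  [0, 0, 0, 0, 0],
  [0, 0, 0, 0, 0],
])

```text
time_s: 0.93
ee_pos: [428.9, 321.0, 158.5]
ee_rot: [-179.8, -0.1, 161.2]
force: [-0.6, 1.0, 0.8]
gripper_width: 91.4
```

Run:
```python
from h import *
plan(427.5,324.5,150,161.4)
s=env.state(); im=env.grab_frame('wrist'); np.save('w1.npy',im); save('w1.png',im)
import pickle; pickle.dump(s,open('w1.pkl','wb'))
```

```text
t 0.93 pos [428.9 321.  158.5] rot [-1.7979e+02 -1.0000e-01  1.6120e+02] F [-0.6  1.   0.8] w 91.4
share [0.0048 0.0057 0.017 ] mm [2.4 2.9 8.5] turn share -0.0044 n 0.22302477782486613
```

View pics/w1.png

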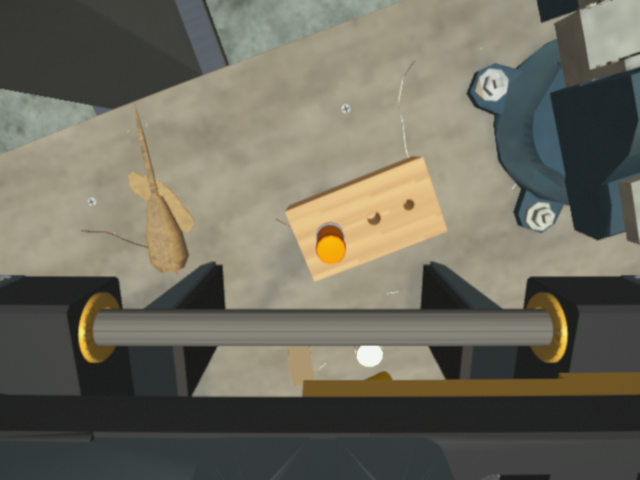

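Run:
```python
from h import *
import pickle; s=pickle.load(open('w1.pkl','rb')); np.set_printoptions(precision=1,suppress=True)
save('w1c.png',np.load('w1.npy'),(270,140,190,150),4)
for uv,z in(((331,249),81),((374,218),36),((409,205),36)): print(atz('wrist',uv,z,s))
print(tri([ray('wrist',(331,249),s),ray('top',crop2((295,391),(120,230),7)),ray('scene',crop2((360,238),(110,160),7))]))
print('white',atz('wrist',(369,355),65,s),atz('top',crop2((308,126),(120,230),7),65))
```

```text
[428.8 327.9  81. ]
[427.5 363.5  36. ]
[426.5 391.3  36. ]
[429.6 327.   74.7]
white [519.4 327.6  65. ] [514.6 329.1  65. ]
```

View pics/w1c.png

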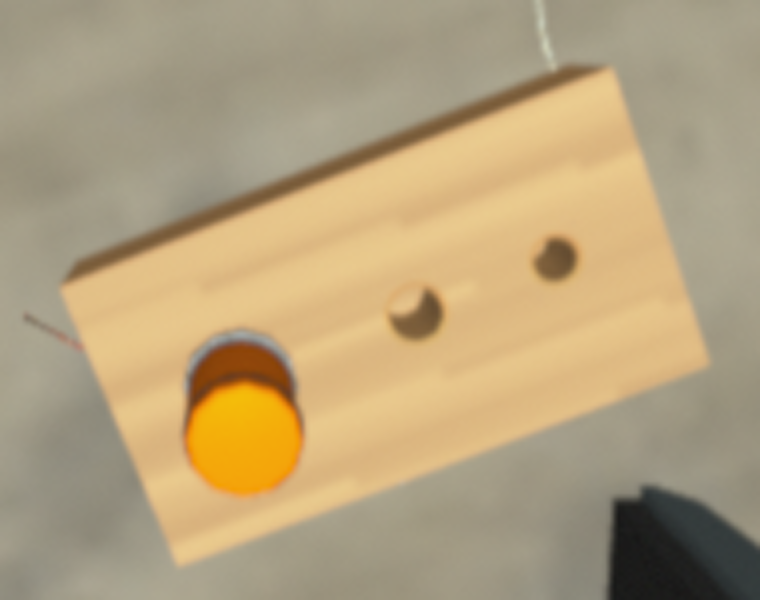

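Run:
```python
from h import *
plan(428.6,326.8,46,161.4)
```

```text
t 0.98 pos [428.1 322.3 158.9] rot [-1.7985e+02 -9.0000e-02  1.6132e+02] F [-0.1  0.7  0. ] w 91.2
share [0.0015 0.0095 0.2259] mm [  0.7   4.7 112.9] turn share -0.0018 n 2.710803918971275
```

Call:
arm_command([
  [0, 0.0015, 0.0095, 0.06, 0],
  [0, 0.0015, 0.0095, 0.12, 0],
  [0, 0.0015, 0.0095, 0.17, 0],
  [0, 0.0015, 0.0095, 0.2, 0],
  [0, 0.0015, 0.0095, 0.22, 0],
  [0, 0.0015, 0.0095, 0.226, 0],
  [0, 0.0015, 0.0095, 0.226, 0],
  [0, 0.0015, 0.0095, 0.226, 0],
])

```text
time_s: 1.65
ee_pos: [428.8, 327.8, 46.9]
ee_rot: [-179.9, -0.0, 161.4]
force: [-0.0, 0.7, 0.9]
gripper_width: 90.9
```

Run:
```python
from h import *
plan(428.6,326.8,46,161.4)
im=env.grab_frame('wrist'); plan(428.6,326.8,46,161.4)
save('w2.png',im,(220,180,200,170),4)
im=env.grab_frame('scene');plan(428.6,326.8,46,161.4); save('s2.png',im,(90,110,160,130),5)
```

```text
t 1.65 pos [428.8 327.8  46.9] rot [-1.7994e+02 -4.0000e-02  1.6137e+02] F [-0.   0.7  0.9] w 90.9
share [-0.0002 -0.0021  0.0018] mm [-0.1 -1.   0.9] turn share -0.0007 n 0.032471638976555174
t 1.7 pos [429.1 327.8  47.1] rot [-1.7997e+02 -2.0000e-02  1.6135e+02] F [-0.1 -0.2 -0.7] w 91.2
share [ 0.0003 -0.0021  0.0022] mm [ 0.2 -1.1  1.1] turn share -0.001 n 0.03737236685076798
t 1.75 pos [429.2 327.6  47.2] rot [-1.7997e+02 -1.0000e-02  1.6134e+02] F [0.9 0.3 1. ] w 91.3
share [ 0.0006 -0.0019  0.0023] mm [ 0.3 -1.   1.2] turn share -0.0013 n 0.03691312862006198
```

View pics/w2.png

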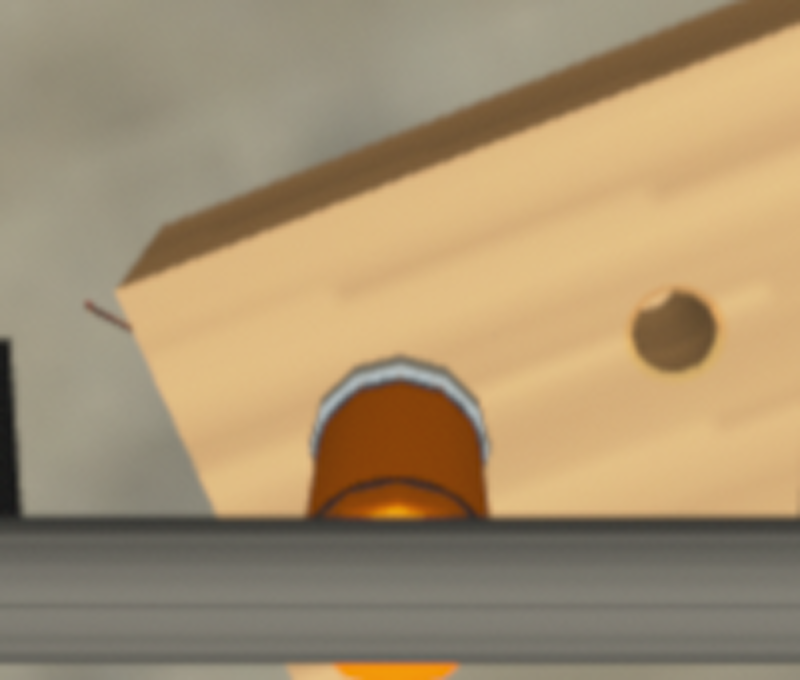

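View pics/s2.png

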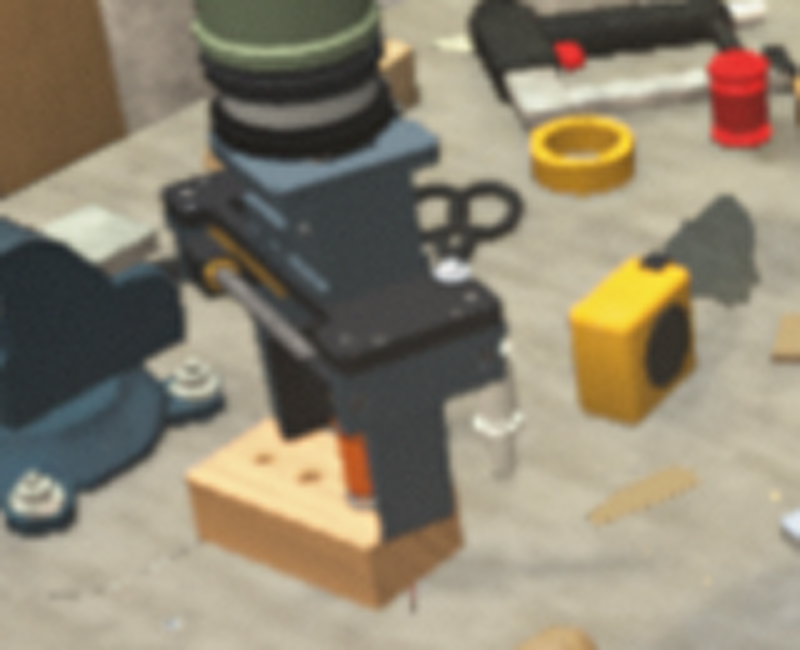

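Call:
arm_command([
  [1, 0, 0, 0, 0],
  [1, 0, 0, 0, 0],
  [1, 0, 0, 0, 0],
  [1, 0, 0, 0, 0],
  [1, 0, 0, 0, 0],
  [1, 0, 0, 0, 0],
  [1, 0, 0, 0, 0],
  [1, 0, 0, 0, 0],
], squeeze=25)

```text
time_s: 2.42
ee_pos: [429.2, 327.6, 47.1]
ee_rot: [-180.0, -0.0, 161.3]
force: [0.2, 0.4, -0.1]
gripper_width: 40.8
```

Run:
```python
from h import *
plan(428.6,326.8,46,161.4)
s=env.state(); im=env.grab_frame('wrist'); 
save('w3.png',im,(220,180,200,170),4)
print(s['torque'])
```

```text
t 2.42 pos [429.2 327.6  47.1] rot [-1.7996e+02 -2.0000e-02  1.6134e+02] F [ 0.2  0.4 -0.1] w 40.8
share [ 0.0006 -0.0018  0.0022] mm [ 0.3 -0.9  1.1] turn share -0.0014 n 0.035244175084472425
[ 0.02958626  0.03169451 -0.03803741]
```

View pics/w3.png

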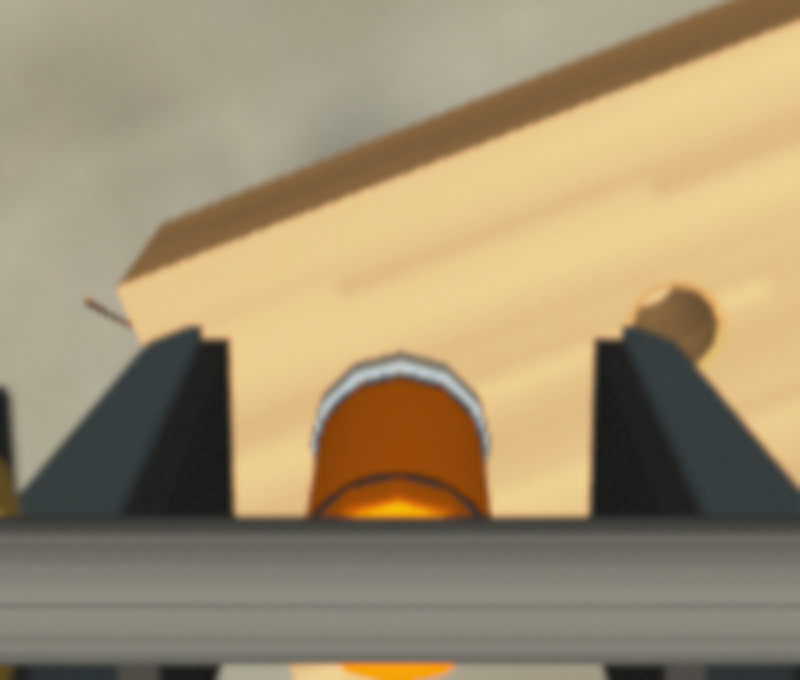

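Call:
arm_command([
  [0.6, 0, -0.0022, 0, 0],
  [0.7, 0, -0.0022, 0, 0],
  [1, 0, -0.0022, 0, 0],
  [1, 0, -0.0022, 0, 0],
  [1, 0, -0.0022, 0, 0],
  [1, 0, -0.0022, 0, 0],
  [1, 0, -0.0022, 0, 0],
  [1, 0, -0.0022, 0, 0],
], squeeze=25)

```text
time_s: 3.13
ee_pos: [428.8, 326.5, 47.1]
ee_rot: [-180.0, -0.0, 161.3]
force: [0.1, -0.7, 0.4]
gripper_width: 19.4
```

Run:
```python
from h import *
plan(428.6,326.8,46,161.4)
s=env.state(); im=env.grab_frame('wrist'); 
save('w4.png',im,(220,180,200,170),4)
print(s['torque'])
```

```text
t 3.13 pos [428.8 326.5  47.1] rot [-1.7996e+02 -2.0000e-02  1.6134e+02] F [ 0.1 -0.7  0.4] w 19.4
share [0.0005 0.0005 0.0022] mm [0.3 0.2 1.1] turn share -0.0014 n 0.028243614008309555
[-0.03207947  0.01157813  0.0152534 ]
```

View pics/w4.png

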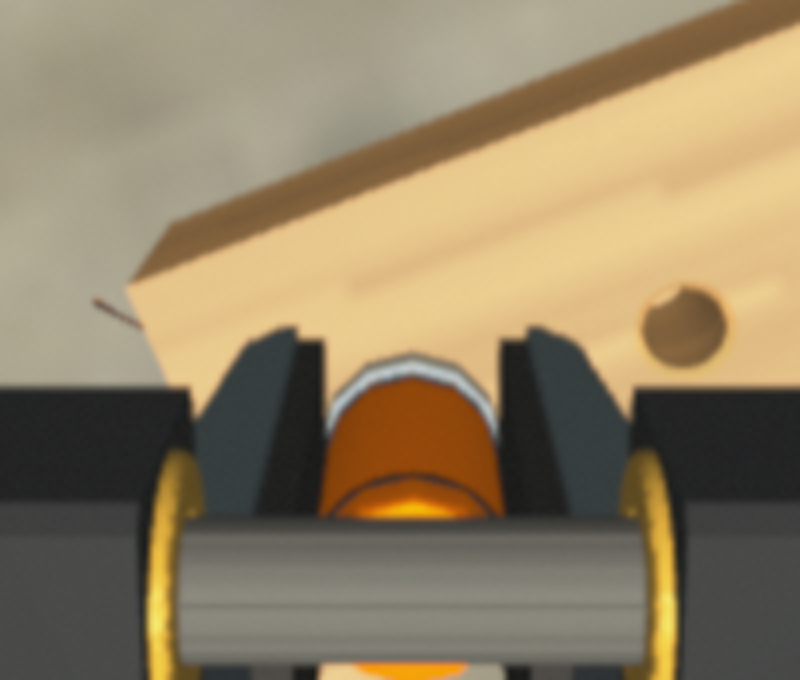

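Call:
arm_command([
  [1, 0, 0, -0.02, 0],
  [1, 0, 0, -0.05, 0],
  [1, 0, 0, -0.1, 0],
  [1, 0, 0, -0.16, 0],
  [1, 0, 0, -0.22, 0],
  [1, 0, 0, -0.27, 0],
  [1, 0, 0, -0.3, 0],
  [1, 0, 0, -0.3, 0],
])

```text
time_s: 3.85
ee_pos: [430.5, 327.8, 201.5]
ee_rot: [179.7, 0.3, 161.3]
force: [0.9, -0.0, -0.8]
gripper_width: 19.5
```

Run:
```python
from h import *
plan(515,-59.5,200,74.1)
s=env.state()
im=env.grab_frame('wrist'); save('w5.png',im,(220,180,200,170),4)
im=env.grab_frame('scene'); save('s5.png',im,(90,60,160,130),5)
```

```text
t 3.85 pos [430.5 327.8 201.5] rot [179.65   0.25 161.34] F [ 0.9 -0.  -0.8] w 19.5
share [-0.4079 -0.6799  0.0007] mm [-2.04e+02 -3.40e+02  3.00e-01] turn share 1.9387 n 9.507290102938738
```

View pics/w5.png

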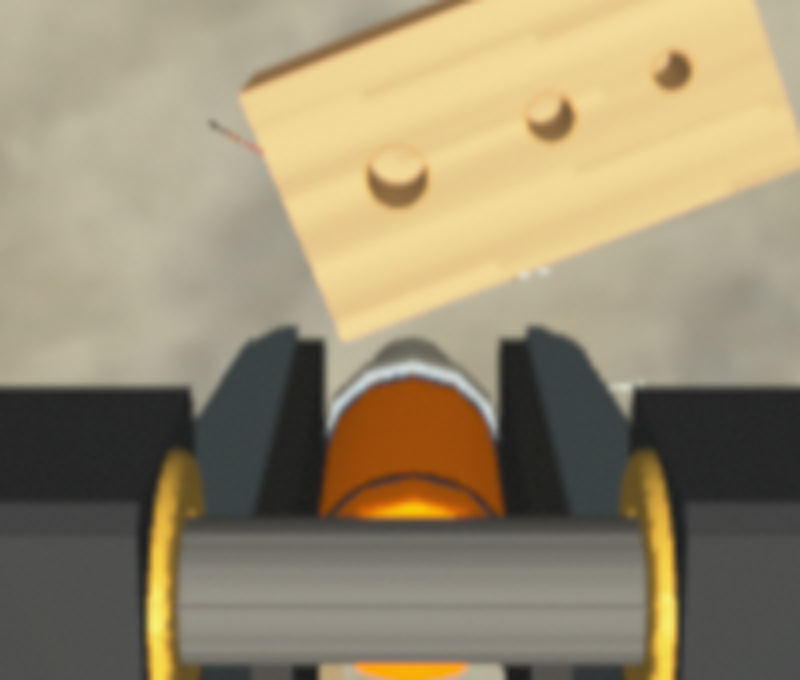

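View pics/s5.png

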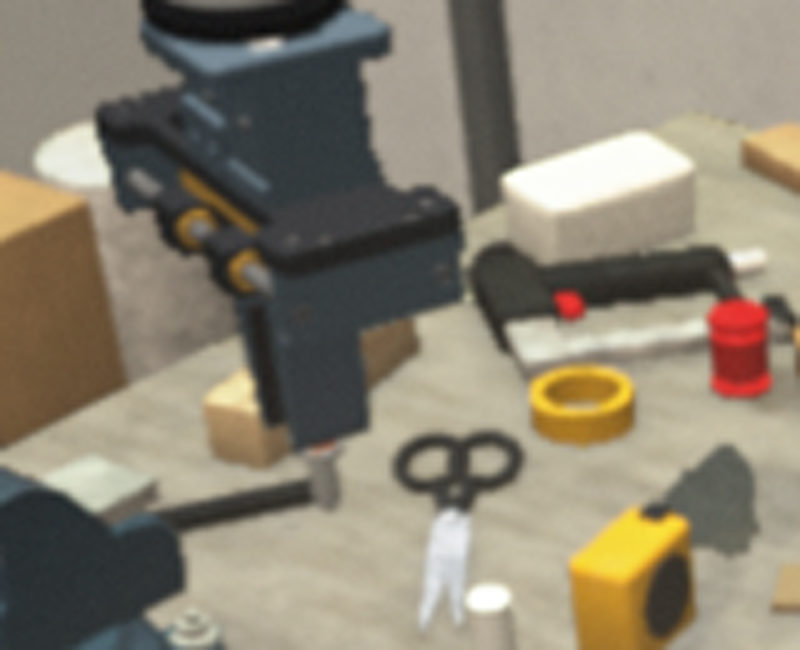

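Run:
```python
from h import *
p=P['wrist'];H=p['hand_eye']
for uv,z in(((412,355),6),((412,378),6),((412,472),-34),((412,660),-34)):
    u=crop2(uv,(220,180),4); n=cv2.undistortPoints(np.array([[u]],float),p['camera_matrix'],p['dist_coeffs'])[0,0]
    d=H[:3,:3]@np.r_[n,1]; o=H[:3,3]; print(uv,(o+d*(z-o[2])/d[2]).round(2))
```

```text
(412, 355) [11.3   1.35  6.  ]
(412, 378) [8.46 1.35 6.  ]
(412, 472) [ 12.45   1.39 -34.  ]
(412, 660) [ -6.75   1.35 -34.  ]
```

Call:
arm_command([
  [1, -0.05, -0.08, 0, 0.12],
  [1, -0.07, -0.12, 0, 0.25],
  [1, -0.1, -0.17, 0, 0.4],
  [1, -0.13, -0.22, 0, 0.53],
  [1, -0.16, -0.27, 0, 0.66],
  [1, -0.19, -0.32, 0, 0.8],
  [1, -0.21, -0.35, 0, 0.9],
  [1, -0.21, -0.35, 0, 1],
])

```text
time_s: 4.62
ee_pos: [471.4, 123.6, 195.3]
ee_rot: [-179.7, 0.1, 115.9]
force: [-0.4, 0.4, -1.2]
gripper_width: 19.4
```

Run:
```python
from h import *
plan(515,-59.5,200,74.1)
```

```text
t 4.62 pos [471.4 123.6 195.3] rot [-1.7971e+02  5.0000e-02  1.1593e+02] F [-0.4  0.4 -1.2] w 19.4
share [-0.3675 -0.0818 -0.0086] mm [-183.7  -40.9   -4.3] turn share 0.9295 n 4.5151861668301265
```

Call:
arm_command([
  [1, -0.07, -0.016, -0.004, 0.14],
  [1, -0.14, -0.032, -0.006, 0.28],
  [1, -0.21, -0.048, -0.008, 0.42],
  [1, -0.28, -0.064, -0.008, 0.56],
  [1, -0.34, -0.076, -0.008, 0.7],
  [1, -0.367, -0.082, -0.008, 0.83],
  [1, -0.367, -0.082, -0.008, 0.93],
  [1, -0.367, -0.082, -0.008, 0.93],
])

```text
time_s: 5.28
ee_pos: [513.7, -60.2, 197.6]
ee_rot: [-179.6, 0.3, 73.9]
force: [-0.3, 0.6, -1.4]
gripper_width: 19.6
```

Call:
arm_command([
  [1, 0, 0, 0, 0],
  [1, 0, 0, 0, 0],
  [1, 0, 0, 0, 0],
  [1, 0, 0, 0, 0],
])

```text
time_s: 5.62
ee_pos: [513.5, -59.7, 197.3]
ee_rot: [-179.5, 0.3, 74.0]
force: [-0.3, -0.0, -1.6]
gripper_width: 19.3
```

Run:
```python
from h import *
import pickle
plan(515,-59.5,140,74.1)
s=env.state();im=env.grab_frame('wrist');pickle.dump((s,im),open('w6.pkl','wb'));save('w6.png',im);save('w6c.png',im,(240,140,160,160),4)
im=env.grab_frame('scene'); np.save('s6.npy',im);save('s6.png',im,(230,110,160,160),4)
plan(515,-59.5,140,74.1)
```

```text
t 5.62 pos [513.5 -59.7 197.3] rot [-179.53    0.26   73.98] F [-0.3 -0.  -1.6] w 19.3
share [0.0017 0.0038 0.1145] mm [ 0.8  1.9 57.3] turn share -0.0027 n 1.3741666495183231
t 5.72 pos [513.7 -59.8 197.6] rot [-179.57    0.26   73.95] F [-0.5  0.7 -0.9] w 19.6
share [0.0018 0.0033 0.1152] mm [ 0.9  1.6 57.6] turn share -0.0033 n 1.3815301505447963
```

View pics/w6.png

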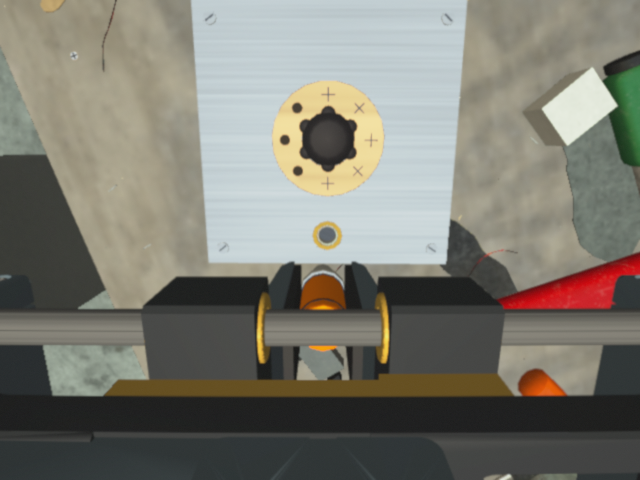

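View pics/w6c.png

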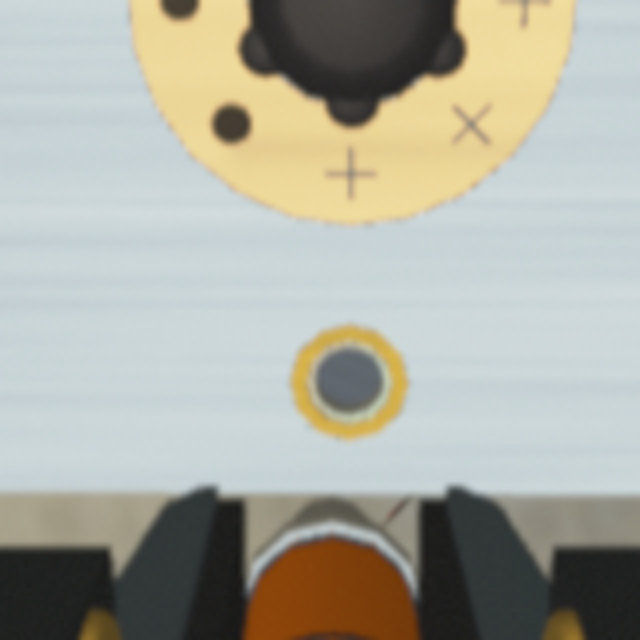

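View pics/s6.png

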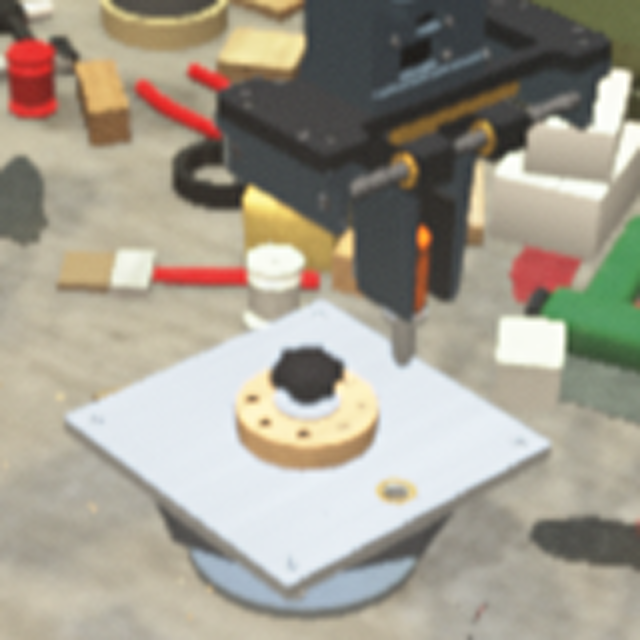

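Run:
```python
from h import *
import pickle
s,im=pickle.load(open('w6.pkl','rb'));np.set_printoptions(precision=2,suppress=True)
p=P['wrist'];H=p['hand_eye']
def tool(uv,z):
    u=crop2(uv,(240,140),4); n=cv2.undistortPoints(np.array([[u]],float),p['camera_matrix'],p['dist_coeffs'])[0,0]
    d=H[:3,:3]@np.r_[n,1]; o=H[:3,3]; return o+d*(z-o[2])/d[2]
print('bush tool',tool((349,381),197.4-78),'world',atz('wrist',crop2((349,381),(240,140),4),78,s))
print('pivot edge', tool((352,222),197.4-96))
print('shank taper start',tool((333,498),33),'nose edge r3',tool((333,498),39),'collar',tool((333,522),6))
# scene: nose tip bottom & predictions
from scipy.spatial.transform import Rotation as Ro
R=Ro.from_euler('xyz',s['ee_rot'],degrees=True).as_matrix()
for off in (0,1.5,3):
  X=np.array([s['ee_pos']+R@[off,0,39]]);q=P['scene'];r,_=cv2.Rodrigues(q['R'])
  u=cv2.projectPoints(X,r,q['t'],q['camera_matrix'],q['dist_coeffs'])[0][0,0]
  print(off,X,u,(u-[230,110]+.5)*4-.5)
b=[(396-0+.5)/4-.5+230,(491+.5)/4-.5+110]; print('scene bush',atz('scene',b,78))
```

```text
bush tool [  4.68   4.3  119.4 ] world [517.79 -56.58  78.  ]
pivot edge [ 36.92   4.61 101.4 ]
shank taper start [ 7.67  1.24 33.  ] nose edge r3 [ 5.85  1.24 39.  ] collar [12.88  1.24  6.  ]
0 [[513.1  -59.75 158.28]] [329.65 199.7 ] [400.11 360.29]
1.5 [[513.51 -58.31 158.28]] [329.13 199.37] [398.01 358.98]
3 [[513.93 -56.87 158.27]] [328.61 199.04] [395.92 357.68]
scene bush [513.83 -60.92  78.  ]
```

Run:
```python
from h import *
plan(516.5,-58.1,127,74.1)
```

```text
t 5.72 pos [513.7 -59.8 197.6] rot [-179.57    0.26   73.95] F [-0.5  0.7 -0.9] w 19.6
share [0.0054 0.0056 0.1411] mm [ 2.7  2.8 70.6] turn share -0.0033 n 1.6947318284617683
```

Call:
arm_command([
  [1, 0.0054, 0.0056, 0.04, 0],
  [1, 0.0054, 0.0056, 0.08, 0],
  [1, 0.0054, 0.0056, 0.11, 0],
  [1, 0.0054, 0.0056, 0.13, 0],
  [1, 0.0054, 0.0056, 0.141, 0],
  [1, 0.0054, 0.0056, 0.141, 0],
  [1, 0.0054, 0.0056, 0.141, 0],
  [1, 0.0054, 0.0056, 0.141, 0],
])

```text
time_s: 6.38
ee_pos: [517.3, -58.2, 128.0]
ee_rot: [-179.7, 0.2, 74.0]
force: [1.4, -0.3, -2.0]
gripper_width: 19.0
```

Run:
```python
from h import *
import pickle
plan(516.5,-58.1,127,74.1)
s=env.state();im=env.grab_frame('wrist');pickle.dump((s,im),open('w7.pkl','wb'));save('w7c.png',im,(260,180,140,110),5.5)
im=env.grab_frame('scene'); np.save('s7.npy',im);save('s7.png',im,(280,160,110,100),6)
plan(516.5,-58.1,127,74.1)
```

```text
t 6.38 pos [517.3 -58.2 128. ] rot [-179.69    0.24   73.96] F [ 1.4 -0.3 -2. ] w 19.0
share [-0.0002 -0.0016  0.0021] mm [-0.1 -0.8  1. ] turn share -0.0032 n 0.03172925638464692
t 6.48 pos [517.2 -58.2 128. ] rot [-179.69    0.24   73.95] F [-0.7  0.1 -0.9] w 19.5
share [-0.0002 -0.0014  0.002 ] mm [-0.1 -0.7  1. ] turn share -0.0033 n 0.029425143648999386
```

View pics/w7c.png

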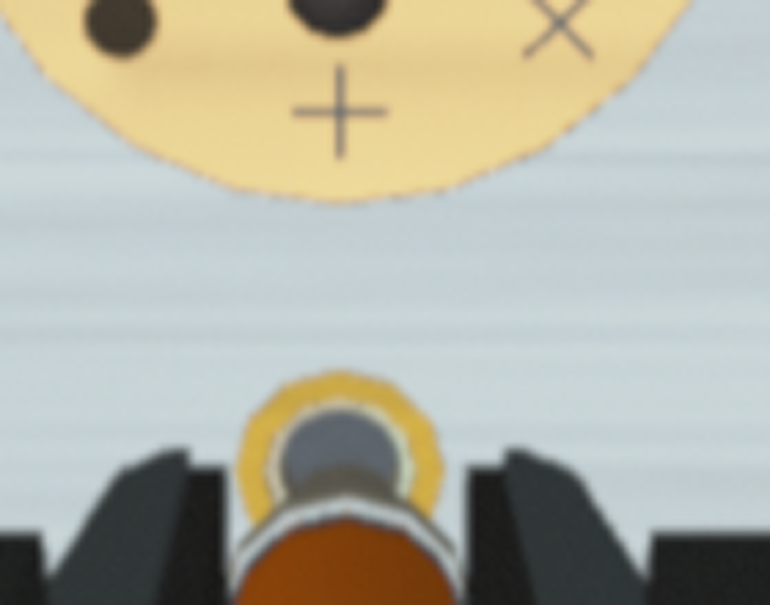

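View pics/s7.png

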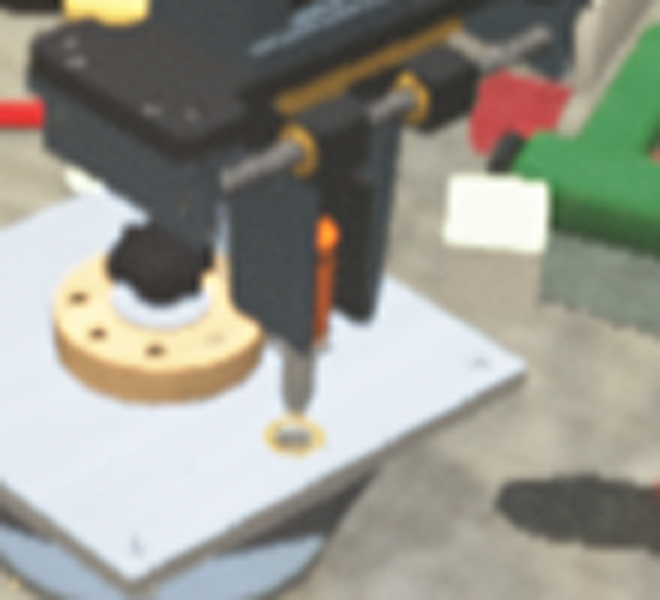

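Run:
```python
from h import *
import pickle
s,im=pickle.load(open('w7.pkl','rb'));np.set_printoptions(precision=2,suppress=True)
p=P['wrist'];H=p['hand_eye']
def tool(uv,z):
    u=crop2(uv,(260,180),5.5); n=cv2.undistortPoints(np.array([[u]],float),p['camera_matrix'],p['dist_coeffs'])[0,0]
    d=H[:3,:3]@np.r_[n,1]; o=H[:3,3]; return o+d*(z-o[2])/d[2]
print('bush tool',[tool((339,y),50) for y in (466,)],'ring l/r',tool((238,466),50),tool((442,466),50),'ring top',tool((339,371),50))
print('shank taper start',tool((345,465),33),'nose edge',tool((345,465),39))
print('collar front top',tool((347,498),6),tool((347,515),6))
print('plywood',tool((340,201),128-96))
save('w7d.png',im,(300,230,50,50),12)
im=np.load('s7.npy');save('s7d.png',im,(310,205,40,40),14)
```

```text
bush tool [array([ 2.41,  0.27, 50.  ])] ring l/r [  2.43 -10.52  50.  ] [ 2.39 11.27 50.  ] ring top [12.88  0.3  50.  ]
shank taper start [ 7.66  0.94 33.  ] nose edge [ 5.85  0.93 39.  ]
collar front top [12.87  1.15  6.  ] [11.34  1.14  6.  ]
plywood [34.16  0.52 32.  ]
```

View pics/w7d.png

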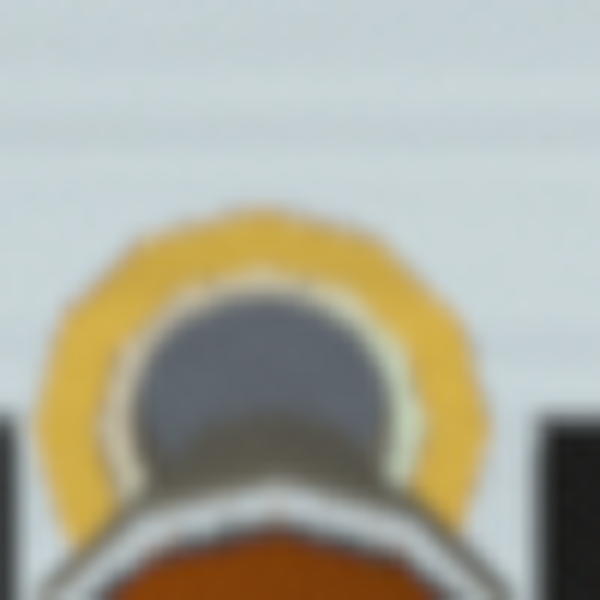

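View pics/s7d.png

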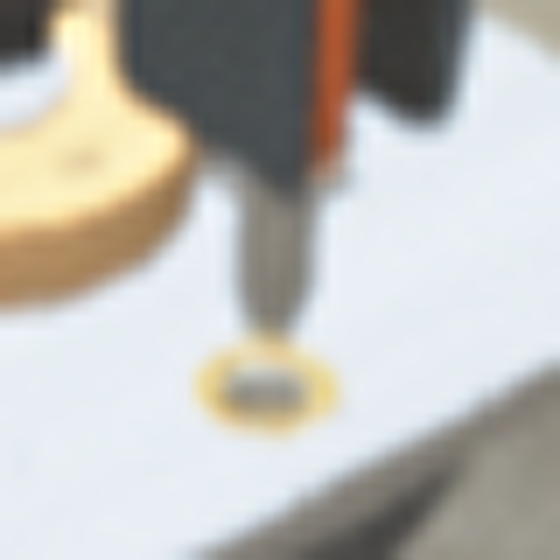

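Call:
arm_command([
  [1, 0.0015, -0.001, 0, 0],
  [1, 0.0015, -0.001, 0.005, 0],
  [1, 0.0015, -0.001, 0.01, 0],
  [1, 0.0015, -0.001, 0.014, 0],
  [1, 0.0015, -0.001, 0.018, 0],
  [1, 0.0015, -0.001, 0.02, 0],
  [1, 0.0015, -0.001, 0.02, 0],
])

```text
time_s: 7.07
ee_pos: [516.6, -57.4, 117.6]
ee_rot: [-179.6, 0.2, 74.0]
force: [-0.1, 0.2, -1.8]
gripper_width: 19.5
```

Run:
```python
from h import *
plan(517.1,-57.2,112,74.1);print(env.state()['torque'])
im=env.grab_frame('wrist');save('w8.png',im,(300,230,50,50),12)
im=env.grab_frame('scene');save('s8.png',im,(310,205,40,40),14)
plan(517.1,-57.2,112,74.1);print(env.state()['torque'])
```

```text
t 7.07 pos [516.6 -57.4 117.6] rot [-179.64    0.25   73.95] F [-0.1  0.2 -1.8] w 19.5
share [0.0007 0.001  0.0112] mm [0.3 0.5 5.6] turn share -0.0033 n 0.13477311948682083
[-0.08097262  0.09803337  0.03062615]
t 7.17 pos [516.8 -57.4 117.9] rot [-179.68    0.24   73.95] F [ 0.3  0.9 -1.2] w 19.3
share [0.0006 0.0005 0.0118] mm [0.3 0.2 5.9] turn share -0.0032 n 0.14177482020473248
[-0.06963248  0.02652191 -0.00763415]
```

View pics/w8.png

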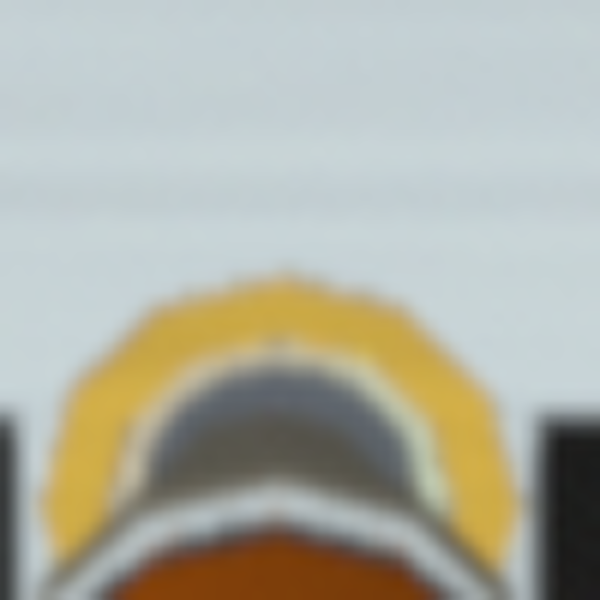

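View pics/s8.png

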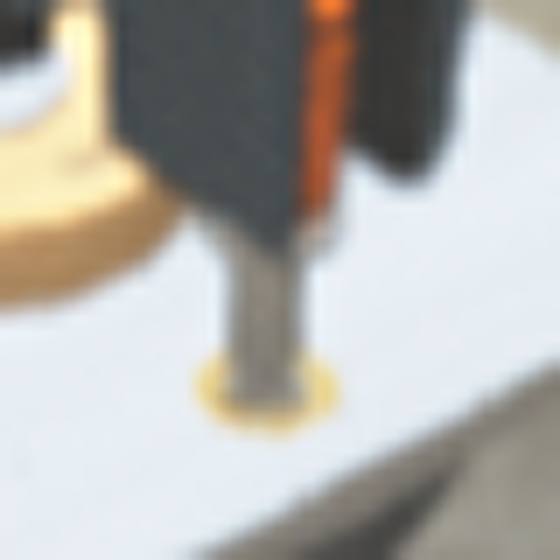

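Call:
arm_command([
  [1, 0, 0, 0.003, 0],
  [1, 0, 0, 0.006, 0],
  [1, 0, 0, 0.009, 0],
  [1, 0, 0, 0.009, 0],
])

```text
time_s: 7.5
ee_pos: [516.6, -57.4, 113.0]
ee_rot: [-179.6, 0.2, 74.0]
force: [-0.1, 0.2, -1.4]
gripper_width: 19.3
```

Run:
```python
from h import *
plan(517.1,-57.2,105,74.1);print(env.state()['torque'])
im=env.grab_frame('scene');save('s9.png',im,(310,205,40,40),14)
im=env.grab_frame('wrist');save('w9.png',im,(300,230,50,50),12)
plan(517.1,-57.2,105,74.1);print(env.state()['torque'])
```

```text
t 7.5 pos [516.6 -57.4 113. ] rot [-179.64    0.25   73.95] F [-0.1  0.2 -1.4] w 19.3
share [0.0007 0.001  0.0161] mm [0.4 0.5 8. ] turn share -0.0033 n 0.19347977180471776
[-0.11156467  0.05823226  0.02390231]
t 7.6 pos [516.8 -57.4 113.3] rot [-179.67    0.24   73.95] F [-1.1 -0.1 -2. ] w 19.6
share [0.0007 0.0006 0.0167] mm [0.3 0.3 8.3] turn share -0.0034 n 0.20008222162137423
[-0.11425083  0.10534146 -0.00535367]
```

View pics/s9.png

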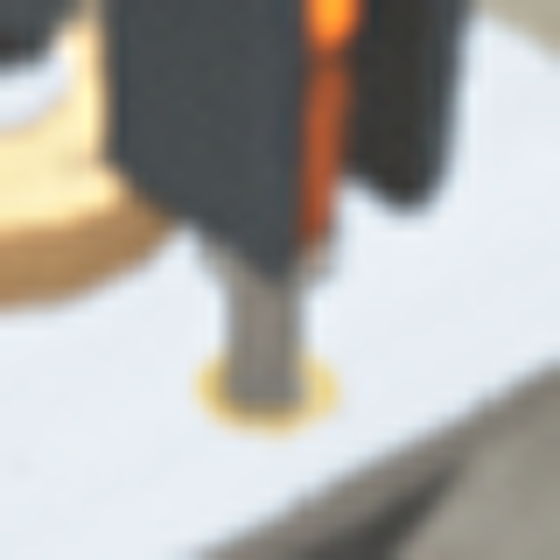

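View pics/w9.png

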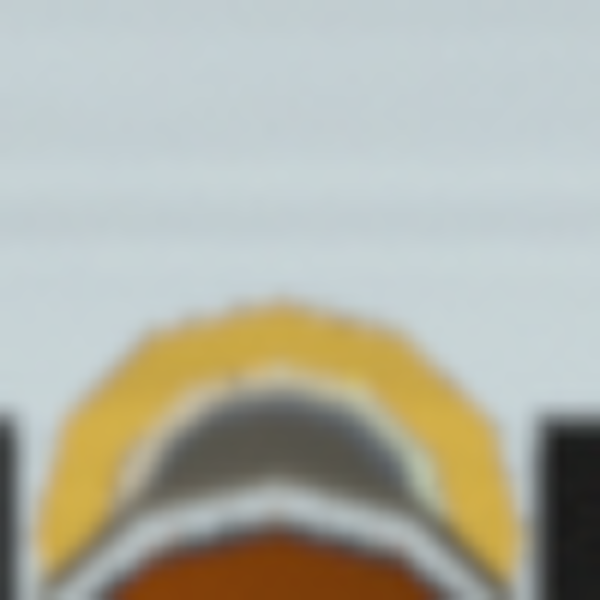

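Call:
arm_command([
  [1, 0, 0, 0.002, 0],
  [1, 0, 0, 0.004, 0],
  [1, 0, 0, 0.006, 0],
  [1, 0, 0, 0.008, 0],
  [1, 0, 0, 0.01, 0],
  [1, 0, 0, 0.01, 0],
])

```text
time_s: 8.1
ee_pos: [516.6, -57.4, 108.1]
ee_rot: [-179.7, 0.3, 74.0]
force: [-0.9, -0.3, -1.5]
gripper_width: 19.3
```

Run:
```python
from h import *
plan(517.1,-57.2,105,74.1);print(env.state()['torque'])
```

```text
t 8.1 pos [516.6 -57.4 108.1] rot [-179.65    0.25   73.95] F [-0.9 -0.3 -1.5] w 19.3
share [0.0008 0.0008 0.0062] mm [0.4 0.4 3.1] turn share -0.0032 n 0.0755995409985551
[-0.10650914  0.11808686 -0.03788434]
```

Call:
arm_command([
  [1, 0, 0, 0.001, 0],
  [1, 0, 0, 0.002, 0],
  [1, 0, 0, 0.003, 0],
  [1, 0, 0, 0.003, 0],
])

```text
time_s: 8.43
ee_pos: [516.7, -57.5, 106.5]
ee_rot: [-179.7, 0.3, 74.0]
force: [0.4, 0.2, -1.6]
gripper_width: 19.3
```

Call:
arm_command([
  [1, 0, 0, 0.001, 0],
  [1, 0, 0, 0.002, 0],
  [1, 0, 0, 0.002, 0],
])

```text
time_s: 8.68
ee_pos: [516.6, -57.5, 105.5]
ee_rot: [-179.7, 0.3, 74.0]
force: [-0.4, 0.6, -1.8]
gripper_width: 19.4
```

Call:
arm_command([
  [1, 0, 0, 0.001, 0],
  [1, 0, 0, 0.001, 0],
])

```text
time_s: 8.85
ee_pos: [516.7, -57.5, 105.1]
ee_rot: [-179.7, 0.3, 74.0]
force: [-0.0, -0.6, -0.9]
gripper_width: 19.2
```

Call:
arm_command([
  [1, 0, 0, 0.001, 0],
  [1, 0, 0, 0.001, 0],
])

```text
time_s: 9.02
ee_pos: [516.7, -57.5, 105.0]
ee_rot: [-179.7, 0.3, 74.0]
force: [0.4, -0.4, 2.9]
gripper_width: 19.5
```

Call:
arm_command([
  [1, 0, 0, 0.001, 0],
  [1, 0, 0, 0.001, 0],
])

```text
time_s: 9.18
ee_pos: [516.8, -57.5, 104.9]
ee_rot: [-179.7, 0.2, 74.0]
force: [-2.2, -0.9, 4.0]
gripper_width: 19.6
```

Call:
arm_command([
  [1, 0, -0.0024, 0.0008, 0.022],
  [1, 0.0001, -0.0049, 0.0008, 0.044],
  [1, 0.0002, -0.0073, 0.0008, 0.067],
  [1, 0.0003, -0.0098, 0.0008, 0.089],
])

```text
time_s: 9.52
ee_pos: [513.9, -56.5, 105.0]
ee_rot: [-180.0, 0.2, 69.9]
force: [4.2, -3.0, 1.4]
gripper_width: 19.1
```

Run:
```python
from h import *
plan(517.1,-57.2,105,74.1);print(env.state()['torque'])
im=env.grab_frame('wrist');save('w10.png',im,(240,140,160,160),4)
```

```text
t 9.52 pos [513.9 -56.5 105. ] rot [-179.97    0.25   69.86] F [ 4.2 -3.   1.4] w 19.1
share [0.001  0.0065 0.    ] mm [0.5 3.3 0. ] turn share -0.0943 n 0.07917595824214706
[-0.67917539 -0.83303928 -0.03277256]
```

View pics/w10.png

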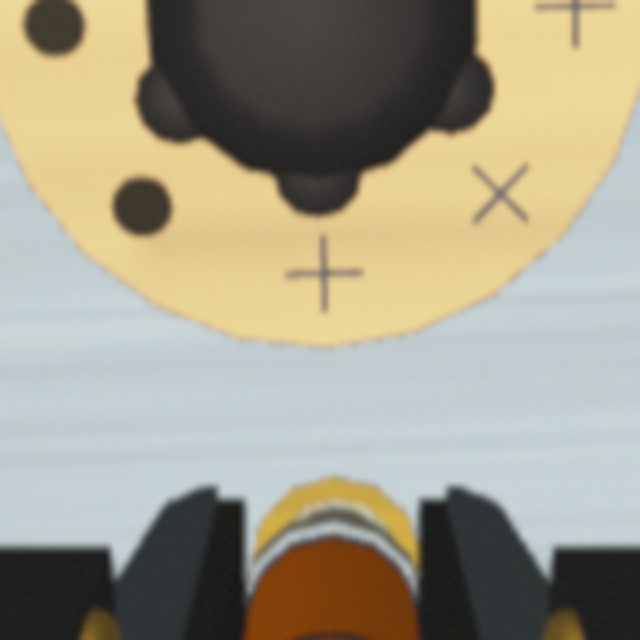

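Call:
arm_command([
  [1, 0, -0.004, 0.001, 0.015],
  [1, 0.0001, -0.0065, 0.001, 0.03],
  [1, 0.0002, -0.009, 0.001, 0.05],
  [1, 0.0003, -0.0115, 0.001, 0.07],
  [1, 0.0005, -0.0135, 0.001, 0.09],
])

```text
time_s: 9.98
ee_pos: [508.0, -54.2, 105.0]
ee_rot: [179.9, 0.2, 65.7]
force: [3.8, -3.3, 3.0]
gripper_width: 19.2
```

Call:
arm_command([
  [1, 0, -0.004, 0.001, 0.015],
  [1, 0.0001, -0.0065, 0.001, 0.03],
  [1, 0.0002, -0.009, 0.001, 0.05],
  [1, 0.0003, -0.0115, 0.001, 0.07],
  [1, 0.0005, -0.0135, 0.001, 0.09],
])

```text
time_s: 10.4
ee_pos: [502.9, -51.7, 105.0]
ee_rot: [179.7, 0.2, 61.6]
force: [4.1, -3.7, 2.8]
gripper_width: 19.9
```

Call:
arm_command([
  [1, 0, -0.004, 0.001, 0.015],
  [1, 0.0001, -0.0065, 0.001, 0.03],
  [1, 0.0002, -0.009, 0.001, 0.05],
  [1, 0.0003, -0.0115, 0.001, 0.07],
  [1, 0.0005, -0.0135, 0.001, 0.09],
])

```text
time_s: 10.82
ee_pos: [497.7, -48.7, 104.9]
ee_rot: [179.6, 0.2, 57.5]
force: [3.6, -3.6, 2.4]
gripper_width: 19.6
```

Call:
arm_command([
  [1, 0, -0.004, 0.001, 0.015],
  [1, 0.0001, -0.0065, 0.001, 0.03],
  [1, 0.0002, -0.009, 0.001, 0.05],
  [1, 0.0003, -0.0115, 0.001, 0.07],
  [1, 0.0005, -0.0135, 0.001, 0.09],
])

```text
time_s: 11.23
ee_pos: [490.9, -44.5, 103.7]
ee_rot: [179.7, 0.2, 53.4]
force: [2.4, -1.9, -1.2]
gripper_width: 19.1
```

Between these two calls z fell from 104.9 to 103.7 and the upward contact force vanished, so the nose has dropped. I'll feel downward with no sideways motion.

Call:
arm_command([
  [1, 0, 0, 0.001, 0],
  [1, 0, 0, 0.002, 0],
  [1, 0, 0, 0.003, 0],
  [1, 0, 0, 0.003, 0],
])

```text
time_s: 11.57
ee_pos: [490.2, -44.2, 101.7]
ee_rot: [179.8, 0.3, 53.3]
force: [0.9, 1.2, -1.1]
gripper_width: 19.5
```

Run:
```python
from h import *
plan(517.1,-57.2,105,53.4);print(env.state()['torque'])
```

```text
t 11.57 pos [490.2 -44.2 101.7] rot [179.84   0.27  53.35] F [ 0.9  1.2 -1.1] w 19.5
share [ 0.0112  0.0587 -0.0065] mm [ 5.6 29.3 -3.2] turn share -0.0012 n 0.7202511121309723
[-0.12326011 -0.03995824  0.00901034]
```

Nose is 3.3 mm below the index plate's top with no resistance. Continuing gently.

Call:
arm_command([
  [1, 0, 0, 0.001, 0],
  [1, 0, 0, 0.002, 0],
  [1, 0, 0, 0.003, 0],
  [1, 0, 0, 0.003, 0],
])

```text
time_s: 11.9
ee_pos: [490.5, -44.3, 100.3]
ee_rot: [179.8, 0.3, 53.3]
force: [1.3, -1.4, 0.2]
gripper_width: 19.4
```

Call:
arm_command([
  [1, 0, 0, 0.001, 0],
  [1, 0, 0, 0.002, 0],
  [1, 0, 0, 0.003, 0],
  [1, 0, 0, 0.003, 0],
])

```text
time_s: 12.23
ee_pos: [491.0, -44.5, 99.1]
ee_rot: [179.7, 0.2, 53.4]
force: [1.5, -2.3, 1.8]
gripper_width: 19.2
```

Call:
arm_command([
  [1, 0, 0.002, 0, 0],
  [1, 0, 0.003, 0, 0],
  [1, 0, 0.003, 0.001, 0],
  [1, 0, 0.003, 0.002, 0],
])

```text
time_s: 12.57
ee_pos: [491.4, -45.1, 97.6]
ee_rot: [179.9, 0.3, 53.3]
force: [-0.6, 0.2, -0.1]
gripper_width: 19.5
```

Call:
arm_command([
  [1, 0, 0, 0.001, 0],
  [1, 0, 0, 0.002, 0],
  [1, 0, 0, 0.003, 0],
  [1, 0, 0, 0.003, 0],
])

```text
time_s: 12.9
ee_pos: [491.4, -45.1, 96.0]
ee_rot: [179.9, 0.3, 53.3]
force: [0.3, -0.4, -1.4]
gripper_width: 19.5
```

Call:
arm_command([
  [1, 0, 0, 0.001, 0],
  [1, 0, 0, 0.002, 0],
  [1, 0, 0, 0.003, 0],
  [1, 0, 0, 0.004, 0],
  [1, 0, 0, 0.005, 0],
  [1, 0, 0, 0.005, 0],
])

```text
time_s: 13.4
ee_pos: [491.4, -45.1, 93.4]
ee_rot: [179.8, 0.3, 53.3]
force: [0.7, 0.2, 0.2]
gripper_width: 19.5
```

Call:
arm_command([
  [1, 0, 0, 0.001, 0],
  [1, 0, 0, 0.002, 0],
  [1, 0, 0, 0.003, 0],
  [1, 0, 0, 0.004, 0],
  [1, 0, 0, 0.004, 0],
])

```text
time_s: 13.82
ee_pos: [491.4, -45.1, 91.4]
ee_rot: [179.8, 0.3, 53.3]
force: [1.2, -0.6, 0.9]
gripper_width: 19.3
```

Call:
arm_command([
  [1, 0, 0, 0.001, 0],
  [1, 0, 0, 0.002, 0],
  [1, 0, 0, 0.003, 0],
  [1, 0, 0, 0.003, 0],
])

```text
time_s: 14.15
ee_pos: [491.4, -45.2, 89.8]
ee_rot: [179.8, 0.3, 53.3]
force: [0.3, -0.4, 0.1]
gripper_width: 19.6
```

Call:
arm_command([
  [1, 0, 0, 0.001, 0],
  [1, 0, 0, 0.002, 0],
  [1, 0, 0, 0.002, 0],
])

```text
time_s: 14.4
ee_pos: [491.5, -45.2, 89.1]
ee_rot: [179.8, 0.3, 53.3]
force: [0.4, 0.7, 3.6]
gripper_width: 19.2
```

Run:
```python
from h import *
plan(491.4,-45.1,89,53.4);print(env.state()['torque'])
im=env.grab_frame('scene');save('s11.png',im,(280,170,90,80),7)
```

```text
t 14.4 pos [491.5 -45.2  89.1] rot [179.84   0.27  53.34] F [0.4 0.7 3.6] w 19.2
share [ 0.0001 -0.0003  0.0001] mm [ 0.  -0.1  0.1] turn share -0.0013 n 0.003647285483125973
[-0.07492946  0.14222541  0.03063152]
```

View pics/s11.png

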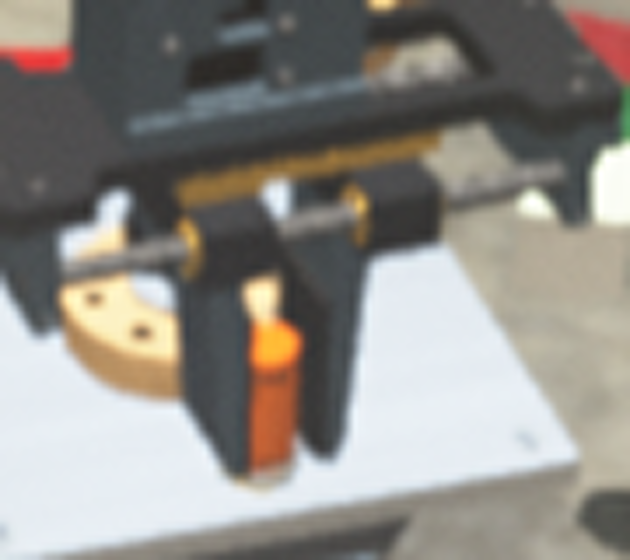

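Call:
arm_command([
  [1, 0, 0, 0.001, 0],
  [1, 0, 0, 0.001, 0],
])

```text
time_s: 14.62
ee_pos: [491.5, -45.2, 89.0]
ee_rot: [179.8, 0.3, 53.3]
force: [-0.9, -0.8, 6.2]
gripper_width: 19.3
```

Call:
arm_command([
  [0.5, 0, 0, 0, 0],
  [0.5, 0, 0, 0, 0],
  [0.5, 0, 0, 0, 0],
  [0.5, 0, 0, 0, 0],
  [0.5, 0, 0, 0, 0],
  [0.5, 0, 0, 0, 0],
])

```text
time_s: 15.12
ee_pos: [491.4, -45.2, 88.8]
ee_rot: [179.8, 0.3, 53.3]
force: [0.1, -0.7, 0.3]
gripper_width: 45.6
```

Run:
```python
from h import *
im=env.grab_frame('wrist');save('w12.png',im,(240,140,160,160),4)
im=env.grab_frame('scene');save('s12.png',im,(280,170,90,80),7)
```

```text
(no output)
```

View pics/w12.png

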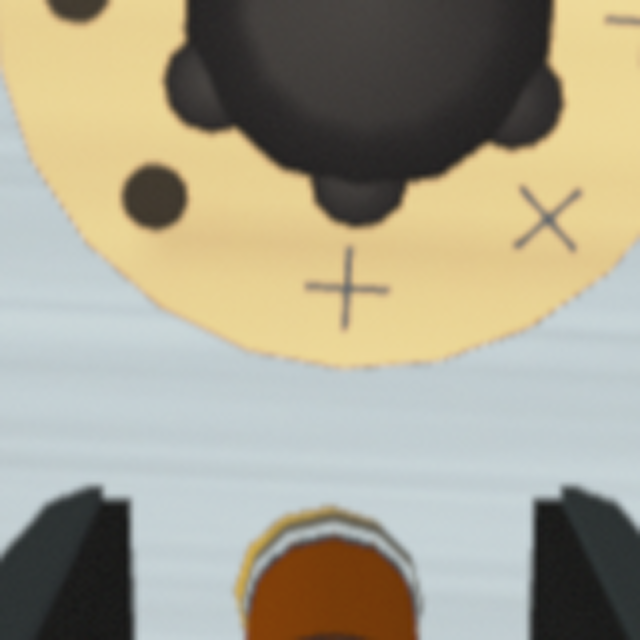

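View pics/s12.png

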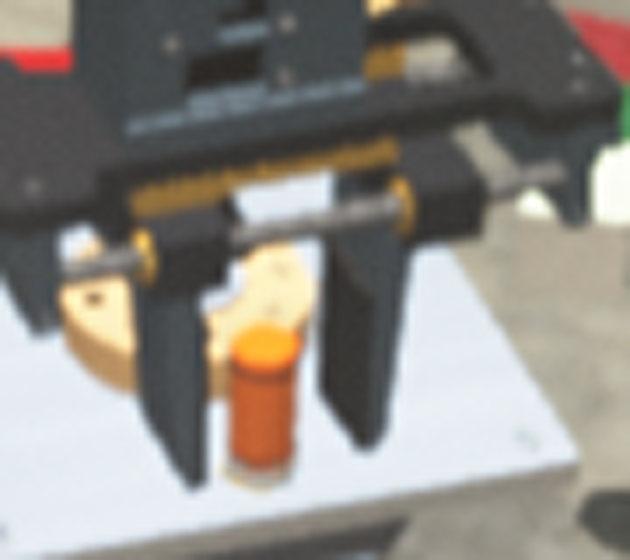

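Released cleanly, with the pin upright and its collar on the plate. Retreating straight up.

Call:
arm_command([
  [0.5, 0, 0, -0.02, 0],
  [0.5, 0, 0, -0.06, 0],
  [0.5, 0, 0, -0.12, 0],
  [0.5, 0, 0, -0.18, 0],
  [0.5, 0, 0, -0.24, 0],
  [0.5, 0, 0, -0.28, 0],
  [0.5, 0, 0, -0.3, 0],
  [0.5, 0, 0, -0.3, 0],
])

```text
time_s: 15.88
ee_pos: [492.8, -44.5, 241.7]
ee_rot: [179.6, 0.1, 53.3]
force: [0.2, 0.1, -0.3]
gripper_width: 45.1
```

Call:
arm_command([
  [0.5, -0.06, 0, 0, 0],
  [0.5, -0.12, 0, 0, 0],
  [0.5, -0.18, 0, 0, 0],
  [0.5, -0.2, 0, 0, 0],
  [0.5, -0.2, 0, 0, 0],
  [0.5, -0.2, 0, 0, 0],
])

```text
time_s: 16.38
ee_pos: [432.9, -124.5, 241.1]
ee_rot: [179.6, 0.1, 53.3]
force: [-0.2, 0.1, 0.1]
gripper_width: 45.5
```

Run:
```python
from h import *
plan(491.4,-45.1,89,53.4)
im=env.grab_frame('scene');np.save('s13.npy',im);save('s13.png',im);save('s13c.png',im,(240,165,135,105),5.5)
im=env.grab_frame('top');np.save('t13.npy',im);save('t13.png',im)
```

```text
t 16.38 pos [ 432.9 -124.5  241.1] rot [1.7964e+02 8.0000e-02 5.3260e+01] F [-0.2  0.1  0.1] w 45.5
share [ 0.1976 -0.0032  0.3038] mm [ 98.8  -1.6 151.9] turn share -0.0031 n 4.346125370919548
```

View pics/s13c.png

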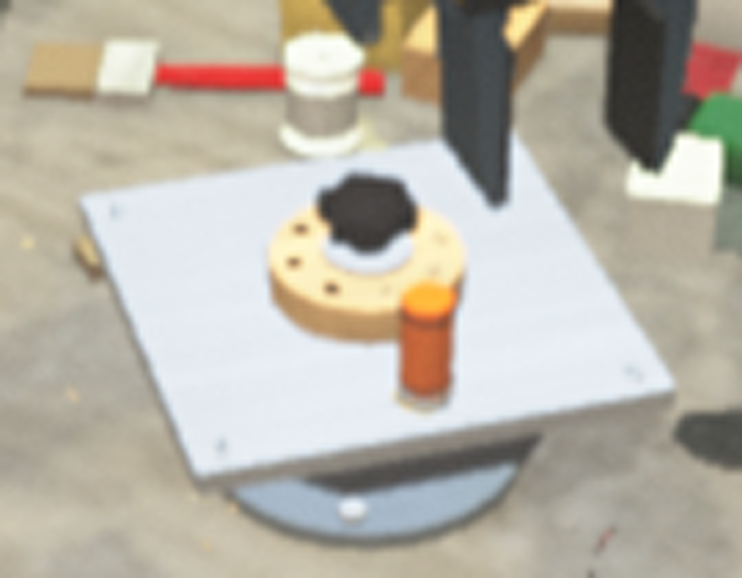

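View pics/t13.png

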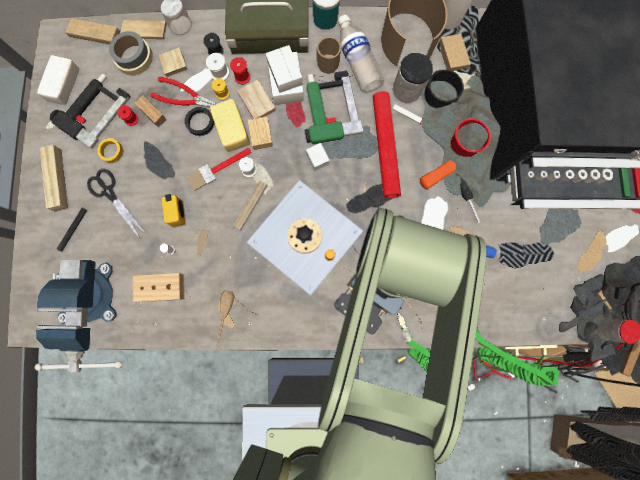

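View pics/s13.png

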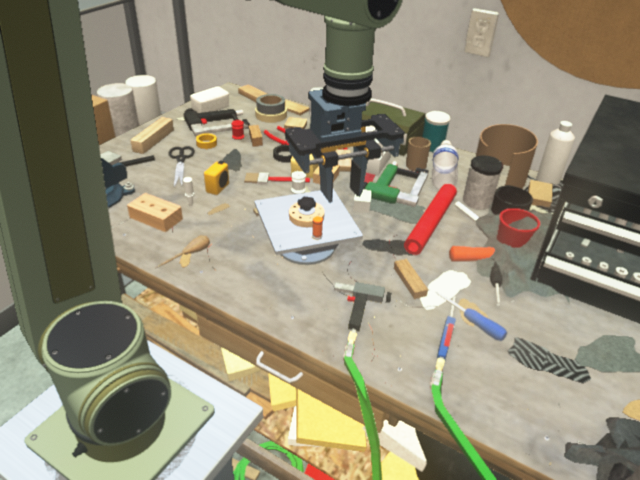

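The scene shows the pin upright at scene (317,227), its collar on the plate. The plate has turned about 23° and the gripper is clear. The tape measure (top 173,209) and the screwdriver (scene 484,322) haven't moved. Handing in.

```bash
python3 -c "
from workcell import env
print(env.job_done())"
```

```text
the job is handed in; nothing more can be done
None
```

The plate is locked with the pin fully home, and I handed the job in at about 16.5 s of the 64 s allowed. I drew the orange pin from the block, put it in the brass-ringed bush, and carried the plate about 23° clockwise until the nose dropped into the next hole. Then I pushed the pin home, let go and moved the arm clear.

**Checks that agreed:**
- The nose touched the index plate at TCP z 105.0 mm, and the collar seated at 89.0 mm. That is the 16 mm the drawing gives between the two.
- No reported force went above about 8 N, including the final seating push of about 6 N.
- The last pictures show the pin upright with its collar on the plate. The tape measure and screwdriver have not moved.

**Checks that disagreed or caught:**
- The scene, top and wrist cameras disagreed by a few millimetres in locating the pin and bush, up to 9 mm for the pin. I aligned to the wrist view, and the pin went into the bush with no side force.
- I passed the hole by about 1 to 2 mm, so the pin's taper touched the hole's edge on the way down at about 3 N. I moved back until it ran free before pushing home.
- I did not test the lock by trying to turn the plate afterwards.

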